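# Show where the large glass triangle belongs

## Task

Show the apprentice where the larger of the two loose amber glass triangles belongs, without the robot touching anything. First bring the fingertips down over the middle of that piece, a few centimetres above it, and stay pointing at it for two seconds; then do the same over the middle of the jig with the matching large triangular nest, and finish still pointing at it. Do not lower the hand over any other piece of glass or any other jig on the way, so that nobody is misled.

Things in the scene. Friction and masses are not known exactly. Their poses are not given: they have to be found in the camera images.
- big_triangle_top (a point): one of four loose pieces of the same clear amber glass, 4 mm thick, lying flat on the green gridded cutting mat (mat top at z = 3 mm) in a row nearest the robot, in any order and yaw. This is the large equilateral triangle, sides 80 mm (centre to corner 46 mm); the point is the centre of its top face. z up.
- small_triangle_top (a point): one of four loose pieces of the same clear amber glass, 4 mm thick, lying flat on the green gridded cutting mat (mat top at z = 3 mm) in a row nearest the robot, in any order and yaw. This is the small equilateral triangle, sides 45 mm (centre to corner 26 mm); the point is the centre of its top face. z up.
- hexagon_top (a point): one of four loose pieces of the same clear amber glass, 4 mm thick, lying flat on the green gridded cutting mat (mat top at z = 3 mm) in a row nearest the robot, in any order and yaw. This is the regular hexagon, 64 mm across corners; the point is the centre of its top face. z up.
- strip_top (a point): one of four loose pieces of the same clear amber glass, 4 mm thick, lying flat on the green gridded cutting mat (mat top at z = 3 mm) in a row nearest the robot, in any order and yaw. This is the rectangular strip, 90 x 26 mm; the point is the centre of its top face. z up.
- jig_big_triangle_nest (a point): one of three fixed plywood assembly jigs on the mat in a row beyond the loose glass, in any order: a board 125 x 125 mm, 9 mm thick, with dark wooden fences 10 mm wide and 7 mm high standing on it round an empty nest. This one has three fences round a large triangular nest, inner sides 87 mm; the point is the centre of the nest on the board's top face, 12 mm above the work surface, 7 mm below the fence tops. z up.
- oil_bottle: loose bottle 90 mm tall, 34 mm across, standing between two jigs, not to be touched; its origin is the centre of its underside. It is the tallest thing near the work.
- flux_jar: loose closed jar 50 mm tall, 50 mm across, standing between two jigs, not to be touched; its origin is the centre of its underside.
- jig_small_triangle_nest (a point): one of three fixed plywood assembly jigs on the mat in a row beyond the loose glass, in any order: a board 125 x 125 mm, 9 mm thick, with dark wooden fences 10 mm wide and 7 mm high standing on it round an empty nest. This one has three fences round a small triangular nest, inner sides 50 mm; the point is the centre of the nest on the board's top face. z up.
- jig_hexagon_nest (a point): one of three fixed plywood assembly jigs on the mat in a row beyond the loose glass, in any order: a board 125 x 125 mm, 9 mm thick, with dark wooden fences 10 mm wide and 7 mm high standing on it round an empty nest. This one has six fences round a hexagonal nest, 67 mm across corners; the point is the centre of the nest on the board's top face. z up.

How it is judged:
On the way, in this order (a step that is already met when the one before it is completed fails the run):
1. the grasp point stays over the large glass triangle (within 25 mm of its centre sideways, 10 to 95 mm above it; the fingertips stand about 19 mm lower) for 1.5 s (horizontal distance between the grasp point and big_triangle_top below 0.025 m and z of the grasp point in the frame of big_triangle_top between 0.01 and 0.095 m), for 1.5 s.
2. then the grasp point stays over the large triangular nest (within 25 mm of its centre sideways, 15 to 95 mm above its floor) for 1.5 s (horizontal distance between the grasp point and jig_big_triangle_nest below 0.025 m and z of the grasp point in the frame of jig_big_triangle_nest between 0.015 and 0.095 m), for 1.5 s.
At the end, for the whole second after the job is handed in: The grasp point is still within 25 mm sideways of the centre of the large triangular nest and 15 to 95 mm above its floor, and every piece of glass lies within 4 mm of where it started (all of step 2 and distance of each of big_triangle_top, small_triangle_top, hexagon_top, strip_top from where it was at the start of the episode below 0.004 m); the robot touches nothing.
It fails at once if the robot touches something (contact force between any of the fingers, the arm and anything else above 0.3 N).
It fails at once if a piece of glass is moved or lifted (distance of any of big_triangle_top, small_triangle_top, hexagon_top, strip_top from where it was at the start of the episode above 0.006 m).
It fails at once if the hand is lowered over another piece of glass or another jig (grasp point within 25 mm of its centre sideways and less than 75 mm above it) ((horizontal distance between the grasp point and small_triangle_top below 0.025 m and z of the grasp point in the frame of small_triangle_top below 0.075 m) or (horizontal distance between the grasp point and hexagon_top below 0.025 m and z of the grasp point in the frame of hexagon_top below 0.075 m) or (horizontal distance between the grasp point and strip_top below 0.025 m and z of the grasp point in the frame of strip_top below 0.075 m) or (horizontal distance between the grasp point and jig_small_triangle_nest below 0.025 m and z of the grasp point in the frame of jig_small_triangle_nest below 0.075 m) or (horizontal distance between the grasp point and jig_hexagon_nest below 0.025 m and z of the grasp point in the frame of jig_hexagon_nest below 0.075 m)).
It also fails if it takes over 42 s, if anything falls off the work surface, if the arm or the gripper's body presses on something with over 40 N, if the wrist force passes 120 N, or if a joint passes its speed limit or range.

## Robot

A 7-joint arm with a two-finger parallel gripper is mounted at the origin on the work surface. World frame = base frame: x ahead of the robot, y to its left, z up, the work surface at z = 0. Lengths are in m, angles in rad, forces in N, time in s.
With the tool pointing down it reaches from about 0.4 to 0.875 m from the base axis. Payload 19.3 kg.
Tool frame: the origin (TCP) lies at the very end of the fingers, on their centre line; the grasp point (between the pads) lies 19 mm behind it (bot.grasp_offset is the distance from the TCP to the grasp point, in m); z points along the fingers, x is the direction in which the jaws open and shut, and the axes are right-handed (so a half turn about z gives the same grasp; the last joint's range is limited). The gripper opens to 85 mm and grips with 20 to 120 N. Pads are 22 mm wide; open, the fingers measure 114 mm over their backs; the gripper's body (76 mm by 85 mm) begins 54 mm behind the grasp point. The pads swing forward as they close: fully open they stand 13 mm farther back than shut.
Start: joints at [-1.262, 0.521, -0.036, 1.599, 0.021, 1.021, -0.113], TCP at [0.231, 0.581, 0.231] pointing down, gripper open.
Joint ranges: [-2.91, 2.91], [-0.3, 2.13], [-1.5, 1.42], [0.17, 2.43], [-1.26, 4.41], [0.16, 1.93], [-2.52, 2.52]. Speed limits (rad/s): [1.89, 1.89, 2.39, 2.39, 3.01, 3.01, 3.01].

## Interface

Orientations are given as [roll, pitch, yaw] about the fixed x, y, z axes, in that order (R = Rz(yaw) Ry(pitch) Rx(roll)).
In Python, from workcell import status, grab_frame, calibration, job, regions_of, mark_of, bot gives the robot as it stands.
- The arm moves only by the tool carry_out, never from a script. Its argument "deltas" is one flat list of numbers, 5 for each row, row after row: the opening, from -1 (shut) to 1 (fully open), then the shift along the tool's x, y, z in cm, then the turn about the tool's z in degrees. A call has 1 to 20 rows; each row shifts and turns the commanded pose from where the row before left it, along the tool's axes as they then stand; what a row does not reach is not made up. A row lasts 1/12 s, in which the tool goes at most 41.7 mm and 7.16 degrees, less where a joint would pass 70% of its speed; a pose out of reach is approached as far as the arm can. A call with a gripper value outside its range is refused whole. The fingers move at their own pace and stop on an object; "newtons" is the grip in N (left out, the last holds). Time passes only in rows, so rows that do not move let the fingers close. It gives the time, the measured TCP pose, the force and the opening at its end, in the units of the state.
- status.observe(): the state, without advancing time (a new reading comes with each control period).
- grab_frame(name): name is "scene" or "top"; returns the picture (400x640x3 uint8, red, green, blue); there is no depth.
- calibration(name): a dict with "fov_y" (degrees; the focal length in pixels is half the picture's height over the tangent of half this angle, whatever the lens; pixels are square), "cx", "cy" (the principal point, pixels), "R" (3x3) and "t" (3): a world point X has camera coordinates R X + t. Camera axes: x right, y down, z forward; pixel columns grow to the right and rows downward; lengths in m; the calibration is good to about 2 mm. A picture is of the moment at which its call begins. calibration takes no time and is no camera call.
- job.job_done(): hands the job in, once; it reports no verdict.
Trained networks look in the newest picture that a camera, given by its name, has taken for a name from the list of things; names that differ only in an ending like _2 or _b are one class to them, and where a whole thing is asked for, a point or a joint stands for the part that bears it (a point fixed in the world has none). Each returns a list of dicts, best first, with "p" (0 to 1); they miss things now and then, are a little off and sometimes report something else, mostly with a low value. They report only what shows in the picture. A call takes as long as a camera call.
- regions_of(camera, target): "region" (400x640 bool, what is visible of it) and "xy" ([column, row] in pixels, amid what is visible of it).
- mark_of(camera, target): "xy" ([column, row] in pixels: a listed point, or the origin of a listed thing).
The state is a dict: "clock": time; "qpos": joint angles; "qd": joint speeds; "joint_efforts": joint torques, N m; "position": TCP position; "tool_rot": TCP orientation; "force": force on the tool from outside, world axes, zero at the start; "moment": the same for the moment, N m; "grip_width": finger opening in m.
Only numpy, scipy, OpenCV 4.12 (cv2) and the standard library are available. Lean on these libraries where they do the work, as an engineer would, in place of code of your own. Each camera call takes 0.05 s, during which the arm holds its last target.

## Working session

There is one attempt and no reset: what is moved stays moved. The work goes in short steps, Python scripts to look and compute and a tool call to move; the robot and the scene stay as the last step left them, time stands still between calls to the robot, and variables do not carry over. Pictures are saved under pics/ and viewed, and the job is handed in when it is done.

Besides the shell and the picture viewer there is one more tool, called after ">>>" by a JSON object that holds its "name" and its "arguments", one argument or row to a line. carry_out: Moves the arm, as the interface text tells. Its arguments: {"type":"object","properties":{"deltas":{"type":"array","items":{"type":"number"}},"newtons":{"type":"number"}},"required":["deltas"]}

```bash
mkdir -p pics; cat > h.py <<'E'
import numpy as np,cv2
from workcell import *
def px2w(cam,xy,z):
    c=calibration(cam);f=200/np.tan(np.radians(c['fov_y'])/2)
    R=np.array(c['R']);t=np.array(c['t'])
    d=R.T@np.array([(xy[0]-c['cx'])/f,(xy[1]-c['cy'])/f,1]);o=-R.T@t
    return o+d*(z-o[2])/d[2]
E
python3 - <<'E'
from h import *
s=status.observe();print(s['clock'],s['position'],s['tool_rot'],s['grip_width'])
for c in('top','scene'):
    im=grab_frame(c);cv2.imwrite(f'pics/{c}0.png',im[:,:,::-1])
    print(c,calibration(c))
    for n,z in(('big_triangle_top',.007),('small_triangle_top',.007),('hexagon_top',.007),('strip_top',.007),('jig_big_triangle_nest',.012),('jig_small_triangle_nest',.012),('jig_hexagon_nest',.012),('oil_bottle',.003),('flux_jar',.003)):
        for r in mark_of(c,n)[:3]: print(c,n,round(r['p'],2),np.round(r['xy'],1),np.round(px2w(c,r['xy'],z),4))
print(status.observe()['clock'])
E
```

```text
0.0 [0.23102318 0.58039235 0.23074483] [3.14150250e+00 1.10625771e-03 1.19203887e+00] 0.08509933003024037
top {'fov_y': 52.434862814011886, 'cx': 316.4645270157833, 'cy': 202.94497197293484, 'R': array([[-0.02377577, -0.99971456, -0.00234846],
       [-0.98026061,  0.02377418, -0.19627513],
       [ 0.19627494, -0.00236449, -0.98054605]]), 't': array([0.00078311, 0.54820618, 0.69637678])}
top big_triangle_top 0.55 [357.3 258.3] [ 0.4476 -0.0881  0.007 ]
top small_triangle_top 0.79 [457.  247.1] [ 0.4644 -0.2807  0.007 ]
top hexagon_top 0.91 [254.4 258.4] [0.4521 0.1089 0.007 ]
top strip_top 0.71 [160.9 264.7] [0.4444 0.2875 0.007 ]
top strip_top 0.45 [309.9 149.2] [ 0.6686 -0.0019  0.007 ]
top jig_big_triangle_nest 0.55 [457.6 173.2] [ 0.6099 -0.2936  0.012 ]
top jig_small_triangle_nest 0.66 [307.7 151.2] [0.6628 0.0026 0.012 ]
top jig_hexagon_nest 0.78 [169.5 171.9] [0.6265 0.2779 0.012 ]
top oil_bottle 0.7 [243.7 203. ] [0.5617 0.1314 0.003 ]
top flux_jar 0.96 [379.8 178.6] [ 0.6049 -0.1404  0.003 ]
scene {'fov_y': 50.113761825857665, 'cx': 314.11271552968736, 'cy': 197.2295563688684, 'R': array([[-0.67840875,  0.73460049, -0.01112149],
       [ 0.63805261,  0.58160668, -0.50460135],
       [-0.36421207, -0.34942207, -0.86328083]]), 't': array([ 0.35239584, -0.32969168,  1.2435655 ])}
scene big_triangle_top 0.55 [307.  161.8] [ 0.4557 -0.0837  0.007 ]
scene small_triangle_top 0.49 [249.9 122.1] [ 0.4644 -0.2897  0.007 ]
scene hexagon_top 0.84 [370.2 206.1] [0.4479 0.1184 0.007 ]
scene jig_big_triangle_nest 0.98 [211.1 153. ] [ 0.6056 -0.2848  0.012 ]
scene jig_small_triangle_nest 0.86 [274.  234.4] [0.6591 0.0025 0.012 ]
scene jig_hexagon_nest 0.59 [376.5 306.8] [0.6313 0.283  0.012 ]
scene oil_bottle 0.87 [345.8 245.6] [0.5649 0.1414 0.003 ]
scene flux_jar 0.92 [251.8 185.8] [ 0.6    -0.1379  0.003 ]
1.0
```

View pics/top0.png

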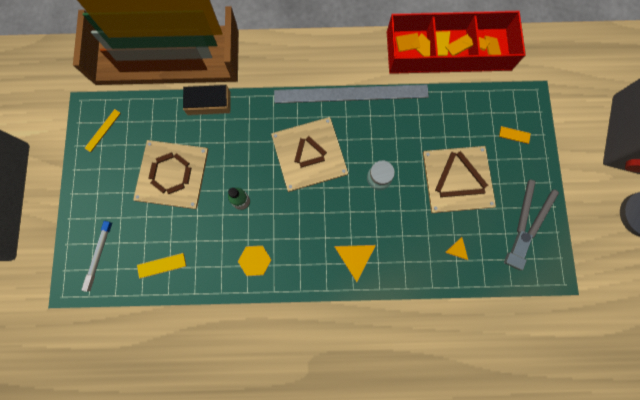

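View pics/scene0.png

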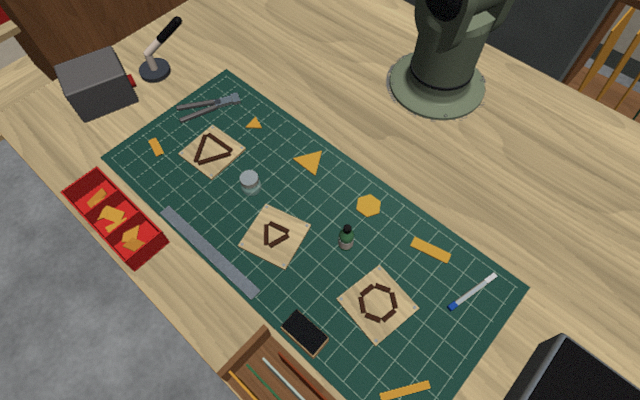

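The top view shows the big triangle at about (356,257) and the large triangular nest on the right-hand jig at about (461,177). The small triangle is at (458,249). I'll refine the two targets by colour and work out the moves.

```bash
cat > m.py <<'E'
from h import *
for c,pt,pj in(('top',(356,257),(461,177)),('scene',(309,161),(211,151))):
    im=cv2.imread(f'pics/{c}0.png').astype(int);b,g,r=im[...,0],im[...,1],im[...,2]
    m=((r>150)&(b<60)).astype(np.uint8)
    n,l,st,ce=cv2.connectedComponentsWithStats(m)
    k=l[pt[1],pt[0]];a,tri=cv2.minEnclosingTriangle(np.argwhere(l==k)[:,::-1].astype(np.float32).reshape(-1,1,2))
    W=np.array([px2w(c,p,.007) for p in tri.reshape(3,2)])
    print(c,'big',px2w(c,ce[k],.007),W.mean(0),[np.linalg.norm(W[i]-W[i-1]) for i in range(3)])
    m=((r<110)&(r>g+10)).astype(np.uint8);m=cv2.dilate(m,np.ones((3,3)))
    n,l,st,ce=cv2.connectedComponentsWithStats(m)
    k=min(range(1,n),key=lambda i:np.hypot(*(ce[i]-pj)))
    a,tri=cv2.minEnclosingTriangle(np.argwhere(l==k)[:,::-1].astype(np.float32).reshape(-1,1,2))
    W=np.array([px2w(c,p,.017) for p in tri.reshape(3,2)])
    print(c,'nest',st[k],W.mean(0),[np.linalg.norm(W[i]-W[i-1]) for i in range(3)])
E
python3 m.py; python3 -c "
from h import *
s=status.observe();P=np.array(s['position']);y=s['tool_rot'][2]
X=np.array([np.cos(y),np.sin(y),0]);Y=np.array([np.sin(y),-np.cos(y),0])
for T in([.45,.25,.2],[.452,-.086,.2],[.452,-.086,.045],[.606,-.289,.2],[.606,-.289,.055]):
    D=np.array(T)-P;P=np.array(T);print(T,100*D@X,100*D@Y,-100*D[2])
"
```

```text
top big [ 0.44935487 -0.08402628  0.007     ] [ 0.44966512 -0.0843577   0.007     ] [np.float64(0.07989622403622491), np.float64(0.08040914489170992), np.float64(0.07885615650902932)]
top nest [ 435  151   53   47 1024] [ 0.60039959 -0.29516613  0.017     ] [np.float64(0.13012855533326942), np.float64(0.13003184667409987), np.float64(0.12955094528381486)]
scene big [0.51356492 0.01816996 0.007     ] [0.01811216 0.2702921  0.007     ] [np.float64(3.8995799772804), np.float64(4.174019371205749), np.float64(1.8361699797334219)]
scene nest [193 132  40  34 629] [ 0.59955986 -0.2897221   0.017     ] [np.float64(0.13658818191686983), np.float64(0.13758891036435755), np.float64(0.1367319083870186)]
[0.45, 0.25, 0.2] -22.629051015774788 32.5677048648299 3.1294727329709753
[0.452, -0.086, 0.2] -31.143405838718632 12.613019970049438 -0.0
[0.452, -0.086, 0.045] 0.0 0.0 15.500000000000004
[0.606, -0.289, 0.2] -13.164697743341435 21.816065945226256 -15.500000000000004
[0.606, -0.289, 0.055] 0.0 0.0 14.500000000000002
```

>>> {"name": "carry_out", "arguments": {
  "deltas": [1,-1.13,1.63,0.15,0,1,-1.13,1.63,0.15,0,1,-1.13,1.63,0.15,0,1,-1.13,1.63,0.15,0,1,-1.13,1.63,0.15,0,1,-1.13,1.63,0.15,0,1,-1.13,1.63,0.15,0,1,-1.13,1.63,0.15,0,1,-1.13,1.63,0.15,0,1,-1.13,1.63,0.15,0,1,-1.13,1.63,0.15,0,1,-1.13,1.63,0.15,0,1,-1.13,1.63,0.15,0,1,-1.13,1.63,0.15,0,1,-1.13,1.63,0.15,0,1,-1.13,1.63,0.15,0,1,-1.13,1.63,0.15,0,1,-1.13,1.63,0.15,0,1,-1.13,1.63,0.15,0,1,-1.13,1.63,0.15,0]
}}

```text
clock: 2.67
position: [0.451, 0.2493, 0.2014]
tool_rot: [3.141, -0.0, 1.192]
force: [0.2, 0.3, -0.7]
grip_width: 0.0853
```

>>> {"name": "carry_out", "arguments": {
  "deltas": [1,-1.55,0.63,0,0,1,-1.55,0.63,0,0,1,-1.55,0.63,0,0,1,-1.55,0.63,0,0,1,-1.55,0.63,0,0,1,-1.55,0.63,0,0,1,-1.55,0.63,0,0,1,-1.55,0.63,0,0,1,-1.55,0.63,0,0,1,-1.55,0.63,0,0,1,-1.55,0.63,0,0,1,-1.55,0.63,0,0,1,-1.55,0.63,0,0,1,-1.55,0.63,0,0,1,-1.55,0.63,0,0,1,-1.55,0.63,0,0,1,-1.55,0.63,0,0,1,-1.55,0.63,0,0,1,-1.55,0.63,0,0,1,-1.55,0.63,0,0]
}}

```text
clock: 4.33
position: [0.4529, -0.0853, 0.2015]
tool_rot: [3.141, -0.0, 1.192]
force: [0.5, -0.7, -0.5]
grip_width: 0.085
```

```bash
cat > g.py <<'E'
from h import *;import sys
s=status.observe();P=np.array(s['position']);y=s['tool_rot'][2]
print(s['clock'],P,s['tool_rot'],np.round(s['qpos'],2),s['force'])
X=np.array([np.cos(y),np.sin(y),0]);Y=np.array([np.sin(y),-np.cos(y),0])
for T in([.45,-.084],[.601,-.292]):
    D=np.array(T+[0])-P;print(T,100*D@X,100*D@Y)
E
python3 g.py
```

```text
4.3333 [ 0.45289933 -0.08530846  0.20146857] [ 3.14121976e+00 -1.41816185e-04  1.19194906e+00] [-0.07  0.31  0.15  2.06 -0.07  0.78  1.32] [ 0.53507541 -0.69342905 -0.50014849]
[0.45, -0.084] 0.01433621144401472 -0.3177674901953862
[0.601, -0.292] -13.726038144697329 21.40438968981538
```

>>> {"name": "carry_out", "arguments": {
  "deltas": [1,0,-0.3,1,0,1,0,0,1,0,1,0,0,1,0,1,0,0,1,0,1,0,0,1,0,1,0,0,1,0,1,0,0,1,0,1,0,0,1,0,1,0,0,1,0,1,0,0,1,0,1,0,0,1,0,1,0,0,1,0,1,0,0,1,0,1,0,0,1,0,1,0,0,1,0,1,0,0,0.6,0]
}}

```text
clock: 5.67
position: [0.4498, -0.0834, 0.044]
tool_rot: [-3.141, 0.0, 1.192]
force: [0.3, -0.3, -0.0]
grip_width: 0.0849
```

>>> {"name": "carry_out", "arguments": {
  "deltas": [1,0,0,0,0,1,0,0,0,0,1,0,0,0,0,1,0,0,0,0,1,0,0,0,0,1,0,0,0,0,1,0,0,0,0,1,0,0,0,0,1,0,0,0,0,1,0,0,0,0,1,0,0,0,0,1,0,0,0,0,1,0,0,0,0,1,0,0,0,0,1,0,0,0,0,1,0,0,0,0,1,0,0,0,0,1,0,0,0,0,1,0,0,0,0,1,0,0,0,0]
}}

```text
clock: 7.33
position: [0.4501, -0.0834, 0.0453]
tool_rot: [-3.142, 0.0, 1.192]
force: [0.6, -0.9, 0.3]
grip_width: 0.0852
```

```bash
python3 g.py; python3 -c "
from h import *
cv2.imwrite('pics/scene1.png',grab_frame('scene')[:,:,::-1])"
```

```text
7.3333 [ 0.45006606 -0.08338751  0.04530378] [-3.14157797e+00  4.42692301e-05  1.19196973e+00] [-0.01  0.59  0.09  2.17 -0.13  0.39  1.37] [ 0.614094   -0.86421004  0.25888999]
[0.45, -0.084] -0.05935004866498011 0.016513909016185727
[0.601, -0.292] -13.800173328188459 21.738387115553998
```

View pics/scene1.png

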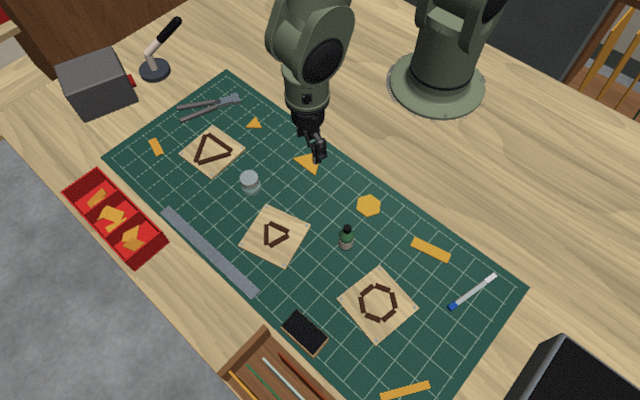

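The gripper is over the big triangle, with its fingertips near (318,158). I'll hold a little longer, then rise and cross to the nest.

>>> {"name": "carry_out", "arguments": {
  "deltas": [1,0,0,0,0,1,0,0,0,0,1,0,0,0,0,1,0,0,0,0,1,0,0,0,0,1,0,0,0,0,1,0,0,0,0,1,0,0,0,0,1,0,0,-1,0,1,0,0,-1,0,1,0,0,-1,0,1,0,0,-1,0,1,0,0,-1.5,0,1,0,0,-1.5,0,1,0,0,-1.5,0,1,0,0,-1.5,0,1,0,0,-1.5,0,1,0,0,-1.5,0,1,0,0,-1.5,0,1,0,0,-1,0]
}}

```text
clock: 9.05
position: [0.4503, -0.0835, 0.2027]
tool_rot: [3.14, -0.001, 1.192]
force: [0.2, -0.8, 0.2]
grip_width: 0.0859
```

>>> {"name": "carry_out", "arguments": {
  "deltas": [1,-0.69,1.09,0,0,1,-0.69,1.09,0,0,1,-0.69,1.09,0,0,1,-0.69,1.09,0,0,1,-0.69,1.09,0,0,1,-0.69,1.09,0,0,1,-0.69,1.09,0,0,1,-0.69,1.09,0,0,1,-0.69,1.09,0,0,1,-0.69,1.09,0,0,1,-0.69,1.09,0,0,1,-0.69,1.09,0,0,1,-0.69,1.09,0,0,1,-0.69,1.09,0,0,1,-0.69,1.09,0,0,1,-0.69,1.09,0,0,1,-0.69,1.09,0,0,1,-0.69,1.09,0,0,1,-0.69,1.09,0,0,1,-0.69,1.09,0,0]
}}

```text
clock: 10.72
position: [0.6019, -0.2936, 0.1997]
tool_rot: [-3.141, 0.0, 1.192]
force: [-0.8, 0.2, 0.1]
grip_width: 0.0855
```

```bash
python3 g.py; python3 -c "
from h import *
im=grab_frame('scene')
for r in mark_of('scene','jig_big_triangle_nest')[:2]: print(r['p'],px2w('scene',r['xy'],.012))
"
```

```text
10.7167 [ 0.60185445 -0.29357824  0.19971043] [-3.14071689e+00  1.17398283e-04  1.19162889e+00] [ 0.25  0.63  0.18  1.51 -0.13  1.01  1.66] [-0.75953193  0.15043841  0.13285039]
[0.45, -0.084] 13.84840565150363 -21.864349091693683
[0.601, -0.292] 0.11498677309518616 -0.13779377544130889
0.74 [ 0.60121329 -0.29963543  0.012     ]
0.43 [ 0.4599988  -0.07771272  0.012     ]
```

Position over the nest agrees with the measurements. Descending to TCP z ≈ 0.055 and holding.

>>> {"name": "carry_out", "arguments": {
  "deltas": [1,0.1,-0.1,1,0,1,0,0,1,0,1,0,0,1,0,1,0,0,1,0,1,0,0,1,0,1,0,0,1,0,1,0,0,1,0,1,0,0,1,0,1,0,0,1,0,1,0,0,1,0,1,0,0,1,0,1,0,0,1,0,1,0,0,1,0,1,0,0,1,0,1,0,0,0.5,0]
}}

```text
clock: 12.07
position: [0.6006, -0.2907, 0.0536]
tool_rot: [-3.14, 0.0, 1.192]
force: [0.1, -0.7, -0.8]
grip_width: 0.085
```

>>> {"name": "carry_out", "arguments": {
  "deltas": [1,0,0,0,0,1,0,0,0,0,1,0,0,0,0,1,0,0,0,0,1,0,0,0,0,1,0,0,0,0,1,0,0,0,0,1,0,0,0,0,1,0,0,0,0,1,0,0,0,0,1,0,0,0,0,1,0,0,0,0,1,0,0,0,0,1,0,0,0,0,1,0,0,0,0,1,0,0,0,0,1,0,0,0,0,1,0,0,0,0,1,0,0,0,0,1,0,0,0,0]
}}

```text
clock: 13.73
position: [0.601, -0.2909, 0.0553]
tool_rot: [-3.142, 0.0, 1.192]
force: [0.9, 0.3, 0.1]
grip_width: 0.0855
```

>>> {"name": "carry_out", "arguments": {
  "deltas": [1,0,0,0,0,1,0,0,0,0,1,0,0,0,0,1,0,0,0,0,1,0,0,0,0,1,0,0,0,0,1,0,0,0,0,1,0,0,0,0]
}}

```text
clock: 14.4
position: [0.601, -0.2909, 0.0553]
tool_rot: [-3.142, 0.0, 1.192]
force: [0.2, -0.0, -0.4]
grip_width: 0.0855
```

```bash
python3 g.py; python3 -c "
from h import *
cv2.imwrite('pics/scene2.png',grab_frame('scene')[:,:,::-1]);cv2.imwrite('pics/top2.png',grab_frame('top')[:,:,::-1])"
```

```text
14.4 [ 0.60100112 -0.29092015  0.05530179] [-3.14156840e+00  3.56734302e-05  1.19196080e+00] [ 0.27  0.8   0.15  1.6  -0.15  0.75  1.68] [ 0.24391377 -0.00880879 -0.38339029]
[0.45, -0.084] 13.640259355487718 -21.682162701930334
[0.601, -0.292] -0.10036998372681782 0.039833186162374225
```

View pics/scene2.png

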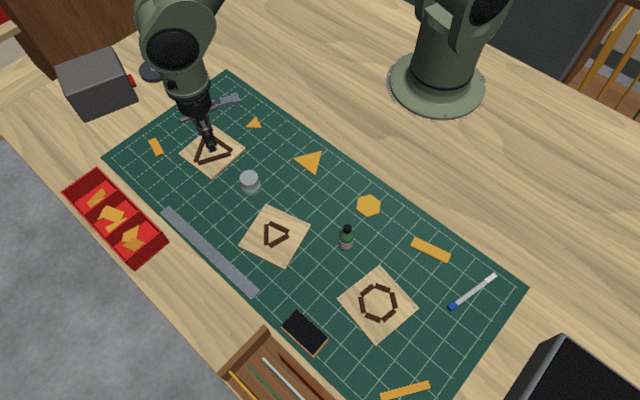

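View pics/top2.png

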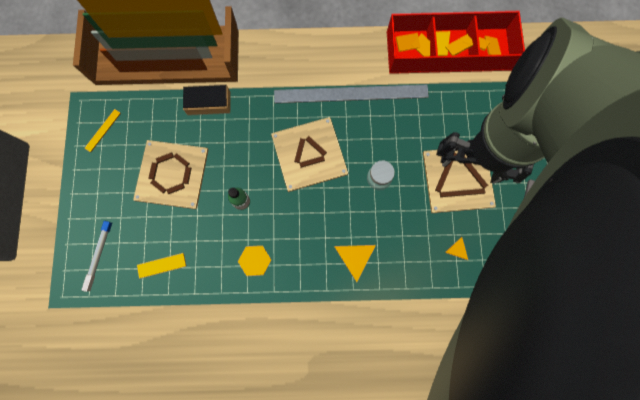

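The gripper hovers over the large nest, at about (212,148) in the scene view, with the glass where it was. Handing in.

```bash
python3 -c "
from workcell import *
print(job.job_done());s=status.observe();print(s['clock'],s['position'],s['force'])"
```

```text
the job is handed in; nothing more can be done
None
the job is handed in; nothing more can be done
```

I pointed at the large amber triangle, then at the large triangular nest, and handed the job in with the hand still over the nest. I don't have a verdict, because the system reports none and could not be read after hand-in.

- **Triangle:** it lies at about (0.450, −0.084), and its sides measured 79–80 mm against the 80 mm given. I held the fingertips about 38 mm above it for more than 2 s.
- **Nest:** it is on the right-hand jig (negative y), at about (0.601, −0.292). I crossed to it with the fingertips at about 0.2 m, then held them about 43 mm above the nest floor for more than 2 s.
- **Last checks:** the hand was within about 1 mm of the measured nest centre. The force reading stayed at noise level, below about 1 N. In the last pictures all the glass lay where it started, judged by eye, and the hand was not lowered over any other piece or jig. The job was handed in at about 14.5 s of the 42 s allowed.
- **Checks that disagreed:**
  - The colour fit of the triangle failed in the scene view because it caught the tabletop, so I used the top-view fit, backed by the networks' marks.
  - The different nest measurements differed by up to about 15 mm, but all fell within about 10 mm of where I pointed, inside the 25 mm allowed.

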